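Load and lock the service tray

ROBOT

A 6-joint arm with a two-finger parallel gripper is mounted at the origin on a cart in front of the work surface, level with it; the furniture and walls round the work are solid. World frame = base frame: x ahead of the robot, y to its left, z up, the work surface at z = 0. Lengths are in mm, angles in rad, forces in N, time in s.
With the tool pointing down it reaches from about 350 to 775 mm from the base axis. Payload 7.3 kg.
Tool frame: the origin (TCP) lies on the centre line of the jaws, within the pads' length; the fingertips stand 17 mm ahead of it and the grasp point (between the pads) lies 2 mm behind it; z points along the fingers, y is the line along which they close (so a half turn about z gives the same grasp; the last joint's range is limited). The gripper opens to 92 mm and grips with 3 to 60 N. Pads are 19 mm wide; open, the fingers measure 130 mm over their backs; the gripper's body (75 mm by 190 mm) begins 47 mm behind the grasp point.
Start: joints at [-1.394, 0.342, 1.524, -0, 1.275, -0.146], TCP at [166.565, -497.895, 243.741] pointing down, gripper open.
Joint ranges: [-2.53, 2.53], [-0.77, 2.02], [0.04, 2.7], [-1, 4.14], [0.28, 2.66], [-3.11, 3.11]. Speed limits (rad/s): [2.57, 2.57, 3.14, 3.14, 3.14, 3.14].

INTERFACE

Orientations are given as [roll, pitch, yaw] about the fixed x, y, z axes, in that order (R = Rz(yaw) Ry(pitch) Rx(roll)).
In Python, from plant import bot gives the robot as it stands. The module is installed in compiled form; this text tells all that it offers.
- The arm moves only by the shell command python3 -m pendant 'ROWS'. ROWS is JSON, a list of rows, each a list of 3 entries, a list of its own where there are three numbers: the shift along the world's x, y, z as a fraction of full scale, then the turn, a rotation vector about the world's x, y, z as a fraction of full scale, then the opening, from -1 (shut) to 1 (fully open), so that 0 is half open. In form: [[[tx, ty, tz], [rx, ry, rz], claw], ...]. A call has exactly 10 rows; each row shifts and turns the commanded pose from where the row before left it; what a row does not reach is not made up. Full scale, the value 1, is 30 mm for a shift and 0.12 rad for a turn. A row lasts 1/12 s, in which the tool goes at most 41.7 mm and 7.16 degrees, less where a joint would pass 70% of its speed; a pose out of reach is approached as far as the arm can. A call with a number of a shift or a turn outside -1 to 1 is refused whole. A call with a gripper value outside its range is refused whole. The fingers move at their own pace and stop on an object; the grip force is fixed at half the most. Time passes only in rows, so rows that do not move let the fingers close, or fill a call up. It gives the time, the measured TCP pose, the force, the opening and the grip force at its end, in the units of the state.
- bot.get_obs(): the state, without advancing time (a new reading comes with each control period).
- bot.capture(name): name is "scene" or "top" or "wrist"; returns the picture (420x560x3 uint8, blue, green, red); there is no depth.
- bot.camera_params(name): a dict with "fovy" (degrees; the focal length in pixels is half the picture's height over the tangent of half this angle, whatever the lens; pixels are square), "cx", "cy" (the principal point, pixels), "camera_from_world" (4x4, takes a point from world to camera coordinates). Camera axes: x right, y down, z forward; pixel columns grow to the right and rows downward; lengths in mm; the calibration is good to about 2 mm. A picture is of the moment at which its call begins: read the wrist's pose just before it. camera_params takes no time and is no camera call; for the wrist camera it gives the pose at the moment of the call.
- bot.close_job(): hands the job in; it is judged then, once.
The state is a dict: "time": time; "joint_positions": joint angles; "dq": joint speeds; "tau": joint torques, N m; "tool_pos": TCP position; "tcp_rot": TCP orientation; "contact_force": force on the tool from outside, world axes, zero at the start; "moment": the same for the moment, N m; "grip_width": finger opening in mm; "finger_force": force on a finger pad.
Only numpy, scipy, OpenCV 4.12 (cv2) and the standard library are available. Lean on these libraries where they do the work, as an engineer would, in place of code of your own. Each camera call takes 0.05 s, during which the arm holds its last target. There are 200 camera calls.

TASK

Unlock the blue sliding tray (draw its red-handled lock pin up and park it crosswise in the shallow notch), pull the tray out to its stop, then stand every tall container in the tray's back trough first, and only then put the short things in its front trough. Push the loaded tray fully home and let the pin back down into its bore to lock it, leaving the multimeter and the disc pack where they are and never tipping a tall container over.

Things in the scene. Friction and masses are not known exactly. Their poses are not given: they have to be found in the camera images.
- dock: The fixed dock of the tray: a dark steel base plate 315 x 290 mm, 8 mm thick, with a back stop. Origin on the bench under the middle of the home tray; x points away from the robot along the tray's travel (the tray is drawn out along -x), y to the left, z up. A grey lock tower, 44 x 44 mm, its top 86 mm above the bench, stands at its right side.
- tray (a joint): Travel of the blue tray in m: 0 fully home (at its stop), 0.11 fully drawn out along the dock's -x. It slides with about 2 N of friction and stays where it is left. Floor 20 mm, outer walls' tops 55 mm, top of the divider between the troughs 45 mm above the bench; walls 5 mm thick. While the pin is down it passes through a steel ear of the tray and the tray cannot move.
- tray_back (a point): Centre of the floor of the tray's back trough, 80 mm (x) by 270 mm (y) inside (moves with the tray; axes as the dock's): here the tall containers stand, side by side along y.
- tray_front (a point): Centre of the floor of the tray's front trough, 110 mm (x) by 270 mm (y) inside (moves with the tray; axes as the dock's): here the short things go, side by side along y. It lies 100 mm in front of the back trough's centre.
- tray_post (a point): Grip point of the tray's pull post: an upright black round post, 22 mm in diameter, with a 30 mm cap, at the left of the tray, its grip point 110 mm above the bench, 26 mm under the top of the cap (136 mm). The post is free-standing above 40 mm. Moves with the tray.
- pin_grip (a point): Centre of the red flat grip on top of the loose lock pin (0.15 kg): 42 mm long along its own x, 14 mm thick along its own y, 30 mm high; z up. Below it a steel shank 13 mm in diameter, down to 99 mm below this point, and a cross bar 40 x 10 x 10 mm parallel to the grip, its underside 55 mm below this point. Let go over the deep slot, it falls home by its own weight.
- lock_bore (a point): Fixed: axis of the lock bore in the floor of the tower's deep slot; axes as the dock's. Locked: cross bar in that slot, along x, pin_grip 55 mm above here. To park: raise the pin 28 to 38 mm (the slot is 26 mm deep; over 80 mm pulls it right out), quarter turn either way, lower: the bar rests along y in the shallow notch, pin_grip 75 mm above here. Slot and notch: 16 mm wide.
- spray_a_c (a point): Centre (84 mm above its foot, on the body axis) of a red spray can with a black nozzle: tall container, 168 mm high; round body 49 mm in diameter up to about 125 mm, narrower above. May be absent.
- spray_b_c (a point): The same for a second, identical red spray can. May be absent.
- glue_c (a point): Centre (70 mm above its foot) of an orange bottle of wood glue with a white spout: tall container, 141 mm high; round body 56 mm in diameter up to 95 mm, a thin neck and spout above. May be absent.
- hexkeys_c (a point): Centre (9.5 mm above its underside) of a red and grey folding hex key set lying on the bench: short thing, 24 mm wide along its own x, 72 mm long along its own y, 19 mm high. It may lie any way round in the front trough. May be absent.
- tin_c (a point): Centre (31 mm above its foot) of a squat green tin with a metal lid: short thing, 59 mm in diameter, 62 mm high. May be absent.
- disc_c (a point): Centre of a flat round pack of cutting discs, 115 mm in diameter, 12 mm thick, lying on the bench: a bystander, to be left alone.
- meter_c (a point): Centre of a black multimeter, 150 x 75 x 40 mm, lying on the bench: a bystander, to be left alone.

How it is judged:
By the outcome, as a careful person would: the job done as asked, in the order asked, and still so for the second after the job is handed in, with the robot touching nothing.
Of spray_a, spray_b, glue only 2 to 3 are there at a start; the rules pass over those that are not, and their reading is None.
Of hexkeys, tin only 1 to 2 are there at a start; the rules pass over those that are not, and their reading is None.
At some moment in a run one of hexkeys, tin may be knocked a few centimetres aside while the robot is not near it.
It also fails if it takes over 210 s, if anything falls off the work surface, if the arm or the gripper's body presses on something with over 40 N, if the wrist force passes 120 N, or if a joint passes its speed limit or range.

## Working session

There is one attempt and no reset: what is moved stays moved. The work goes in short steps, Python scripts to look and compute and a shell command to move; the robot and the scene stay as the last step left them, time stands still between calls to the robot, and variables do not carry over. Pictures are saved under pics/ and viewed, at most 14 in all, crops included, and the job is handed in when it is done.

```bash
mkdir -p pics
python3 - <<'E'
from plant import bot
import cv2,numpy as np
o=bot.get_obs();print({k:np.round(v,3).tolist() for k,v in o.items()})
for n in("scene","top"):
    p=bot.camera_params(n);print(n,p["fovy"],p["cx"],p["cy"],np.round(p["camera_from_world"],3).tolist())
    cv2.imwrite(f"pics/{n}0.png",bot.capture(n))
E
```

```text
{'time': 0.0, 'joint_positions': [-1.394, 0.343, 1.525, -0.0, 1.275, -0.146], 'dq': [0.001, 0.0, 0.001, 0.001, -0.001, -0.0], 'tau': [-0.003, -43.125, -24.423, 0.071, 0.056, -0.0], 'tool_pos': [166.504, -497.493, 243.046], 'tcp_rot': [-3.14, -0.0, 0.323], 'contact_force': [-0.12, 0.306, -0.212], 'moment': [0.032, -0.01, -0.018], 'finger_force': 0.0, 'grip_width': 91.967}
scene 54.7456565062256 284.8357523702768 204.56216793188415 [[-0.629, -0.778, -0.006, 370.719], [-0.411, 0.338, -0.847, 305.262], [0.66, -0.53, -0.532, 986.252], [0.0, 0.0, 0.0, 1.0]]
top 49.702808482308264 277.4070083837765 204.705996268044 [[0.009, -1.0, 0.006, 35.242], [-0.998, -0.01, -0.069, 538.947], [0.069, -0.005, -0.998, 1699.077], [0.0, 0.0, 0.0, 1.0]]
```

View pics/scene0.png

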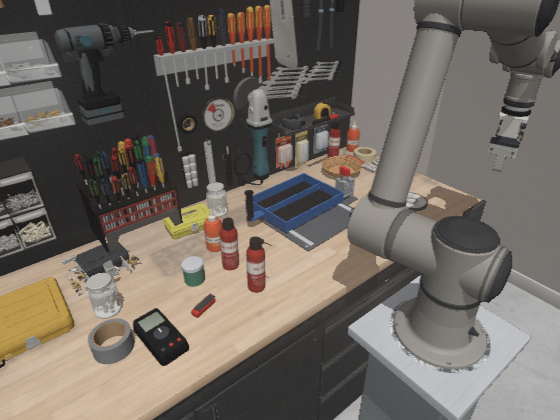

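View pics/top0.png

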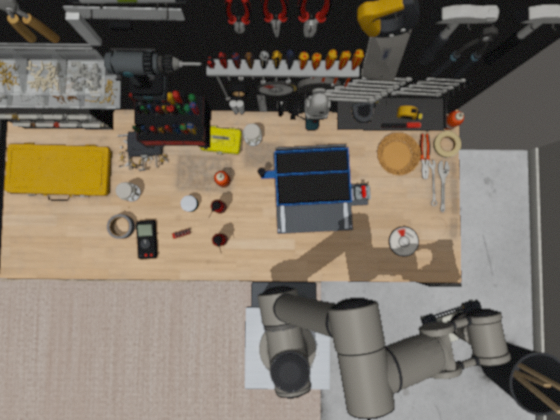

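The scene view shows three tall containers: sprays at (229,245) and (256,265), glue at (213,233). It also shows the tin (193,271), the hex keys (203,305), the blue tray at (297,203), its post at (250,205), and the red pin at (346,175).

The top view shows the same layout, with the tray around (313,175) and the pin at (363,191).

```bash
cat > h.py <<'E'
from plant import bot
import cv2,numpy as np
def cam(n):
    p=bot.camera_params(n);T=np.array(p["camera_from_world"]);return 210/np.tan(np.radians(p["fovy"]/2)),p["cx"],p["cy"],T
def ray(c,u,v):
    f,cx,cy,T=c;d=T[:3,:3].T@np.array([(u-cx)/f,(v-cy)/f,1]);return -T[:3,:3].T@T[:3,3],d
def plane(c,u,v,z):
    o,d=ray(c,u,v);return o+d*(z-o[2])/d[2]
def proj(c,P):
    f,cx,cy,T=c;q=T[:3,:3]@np.asarray(P,float)+T[:3,3];return np.array([cx+f*q[0]/q[2],cy+f*q[1]/q[2]])
def tri(c1,p1,c2,p2):
    A=[];b=[]
    for c,p in((c1,p1),(c2,p2)):
        o,d=ray(c,*p);d/=np.linalg.norm(d);M=np.eye(3)-np.outer(d,d);A.append(M);b.append(M@o)
    return np.linalg.lstsq(np.vstack(A),np.hstack(b),rcond=None)[0]
def blobs(img,lo,hi,amin=15,roi=None):
    h=cv2.cvtColor(img,cv2.COLOR_BGR2HSV);m=cv2.inRange(h,np.array(lo),np.array(hi))
    if roi:
        k=np.zeros_like(m);x0,y0,x1,y1=roi;k[y0:y1,x0:x1]=255;m&=k
    return [c for c in cv2.findContours(m,cv2.RETR_EXTERNAL,cv2.CHAIN_APPROX_NONE)[0] if cv2.contourArea(c)>=amin]
def obs():
    o=bot.get_obs();print({k:np.round(o[k],2).tolist() for k in("time","tool_pos","tcp_rot","contact_force","grip_width","finger_force")});return o
E
python3 - <<'E'
from h import *
S,T=cam("scene"),cam("top")
t=cv2.imread("pics/top0.png")
c=max(blobs(t,(105,130,40),(130,255,255),15,(250,130,360,220)),key=cv2.contourArea)
b=np.vstack(blobs(t,(105,130,40),(130,255,255),15,(250,130,360,220)));r=cv2.minAreaRect(b)
print("tray",r,[np.round(plane(T,*q,55)[:2]).tolist() for q in cv2.boxPoints(r)])
def P(n,c,z,*uv):print(n,np.round(plane(c,*uv,z),0))
for n,sc in (("pin",(346,174)),):
    print("tri pin",np.round(tri(S,sc,T,(363,190))))
P("hex top",T,19,181,233);P("hex sc",S,10,203,305)
P("tin top",T,62,189,203);P("tin sc",S,62,193,264)
P("glue top",T,141,222,178)
P("sprA top",T,168,220,239);P("sprB top",T,168,218,206)
print("post",np.round(tri(S,(250,192),T,(265,173))))
W=bot.camera_params("wrist");o=bot.get_obs();M=np.array(W["camera_from_world"])
from scipy.spatial.transform import Rotation as R
A=R.from_euler("xyz",o["tcp_rot"]).as_matrix();C=-M[:3,:3].T@M[:3,3]
print("cam in tool",A.T@(C-o["tool_pos"]),"axes in tool\n",np.round(A.T@M[:3,:3].T,2),W["fovy"])
E
```

```text
tray ((305.873779296875, 176.28854370117188), (55.721641540527344, 87.60282897949219), 87.0643310546875) [[738.0, 105.0], [758.0, -222.0], [549.0, -233.0], [529.0, 92.0]]
tri pin [ 585. -273.   98.]
hex top [428. 402.  19.]
hex sc [425. 405.  10.]
tin top [539. 367.  62.]
tin sc [527. 372.  62.]
glue top [623. 237. 141.]
sprA top [408. 237. 168.]
sprB top [522. 246. 168.]
post [646.  90. 130.]
cam in tool [  69.89974472    0.79094003 -142.05007528] axes in tool
 [[-0.   -0.96 -0.26]
 [ 1.   -0.   -0.  ]
 [ 0.   -0.26  0.96]] 60.08564530732365
```

```bash
python3 -m pendant '[[[0.7,0.37,0],[0,0,-0.11],1],[[0.7,0.37,0],[0,0,-0.11],1],[[0.7,0.37,0],[0,0,-0.11],1],[[0.7,0.37,0],[0,0,-0.11],1],[[0.7,0.37,0],[0,0,-0.11],1],[[0.7,0.37,0],[0,0,-0.11],1],[[0.7,0.37,0],[0,0,-0.11],1],[[0.7,0.37,0],[0,0,-0.11],1],[[0.7,0.37,0],[0,0,-0.11],1],[[0.7,0.37,0],[0,0,-0.11],1]]' && python3 -m pendant '[[[0.7,0.37,0],[0,0,-0.11],1],[[0.7,0.37,0],[0,0,-0.11],1],[[0.7,0.37,0],[0,0,-0.11],1],[[0.7,0.37,0],[0,0,-0.11],1],[[0.7,0.37,0],[0,0,-0.11],1],[[0.7,0.37,0],[0,0,-0.11],1],[[0.7,0.37,0],[0,0,-0.11],1],[[0.7,0.37,0],[0,0,-0.11],1],[[0.7,0.37,0],[0,0,-0.11],1],[[0.7,0.37,0],[0,0,-0.11],1]]'
python3 - <<'E'
from h import *
obs();c=cam("wrist");im=bot.capture("wrist");cv2.imwrite("pics/w1.png",im);np.save("w1.npy",c[3])
for k in blobs(im,(0,130,60),(8,255,255),100)+blobs(im,(172,130,60),(180,255,255),100):
    r=cv2.minAreaRect(k);print(r,cv2.contourArea(k),[np.round(plane(c,*q,123)[:2],1).tolist() for q in cv2.boxPoints(r)],plane(c,*r[0],123))
E
```

```text
time: 0.93
tool_pos: [377.4, -386.0, 243.4]
tcp_rot: [-3.141, 0.0, 0.19]
contact_force: [-0.2, -0.3, -0.7]
grip_width: 92.0
finger_force: 0.0
time: 1.77
tool_pos: [587.4, -275.0, 243.1]
tcp_rot: [-3.141, 0.001, 0.058]
contact_force: [0.9, -0.2, 0.5]
grip_width: 91.6
finger_force: 0.0
{'time': 1.77, 'tool_pos': [587.36, -275.05, 243.13], 'tcp_rot': [-3.14, 0.0, 0.06], 'contact_force': [0.9, -0.18, 0.52], 'grip_width': 91.58, 'finger_force': 0.0}
((269.0, 210.5), (57.0, 18.0), 90.0) 949.5 [[604.9, -256.5], [605.7, -269.7], [561.4, -272.1], [560.6, -258.3]] [ 583.60886021 -264.1288721   123.        ]
((554.5390014648438, 30.15122413635254), (19.55605125427246, 59.15705490112305), 12.094757080078125) 309.0 [[701.0, -439.9], [735.8, -439.5], [734.2, -452.5], [699.2, -453.4]] [ 717.9041854  -446.30390802  123.        ]
```

View pics/w1.png

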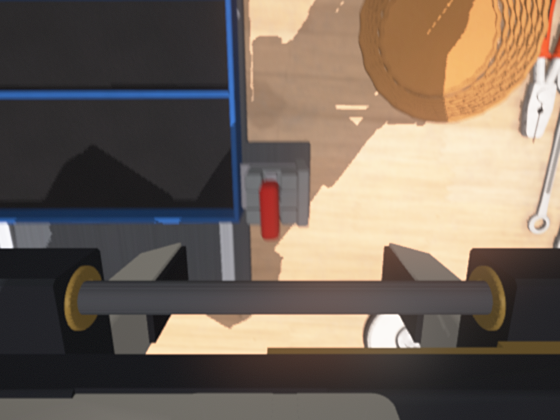

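The wrist view shows the red grip at (269,210), in line with the tray's right wall. That puts the pin at about (585.5,-264), in the dock's direction.

```bash
python3 -m pendant '[[[-0.02,0.07,-0.5],[0,0,0],1],[[-0.02,0.07,-0.5],[0,0,0],1],[[-0.02,0.07,-0.5],[0,0,0],1],[[0,0.07,-0.5],[0,0,0],1],[[0,0.07,-0.5],[0,0,0],1],[[0,0,-0.5],[0,0,0],1],[[0,0,-0.5],[0,0,0],1],[[0,0,-0.5],[0,0,0],1],[[0,0,-0.2],[0,0,0],0],[[0,0,0],[0,0,0],-0.5]]' && python3 -m pendant '[[[0,0,0],[0,0,0],-1],[[0,0,0],[0,0,0],-1],[[0,0,0],[0,0,0],-1],[[0,0,0],[0,0,0],-1],[[0,0,0],[0,0,0],-1],[[0,0,0],[0,0,0],-1],[[0,0,0],[0,0,0],-1],[[0,0,0],[0,0,0],-1],[[0,0,0],[0,0,0],-1],[[0,0,0],[0,0,0],-1]]'
```

```text
time: 2.65
tool_pos: [583.7, -264.9, 115.7]
tcp_rot: [-3.139, 0.003, 0.059]
contact_force: [0.5, -0.2, 0.9]
grip_width: 82.5
finger_force: 0.0
time: 3.48
tool_pos: [584.7, -265.4, 117.7]
tcp_rot: [3.142, 0.0, 0.059]
contact_force: [-0.3, 0.2, 0.7]
grip_width: 16.2
finger_force: 0.5
```

```bash
python3 -m pendant '[[[0,0,0],[0,0,0],-1],[[0,0,0],[0,0,0],-1],[[0,0,0],[0,0,0],-1],[[0,0,0],[0,0,0],-1],[[0,0,0.22],[0,0,0],-1],[[0,0,0.22],[0,0,0],-1],[[0,0,0.22],[0,0,0],-1],[[0,0,0.22],[0,0,0],-1],[[0,0,0.22],[0,0,0],-1],[[0,0,0],[0,0,0],-1]]'
python3 -c "
from h import *
o=obs();print(np.round(o['joint_positions'],2))"
```

```text
time: 4.32
tool_pos: [585.5, -265.8, 152.9]
tcp_rot: [3.14, -0.003, 0.059]
contact_force: [1.4, -0.1, -0.2]
grip_width: 13.8
finger_force: 30.0
{'time': 4.32, 'tool_pos': [585.53, -265.82, 152.89], 'tcp_rot': [3.14, -0.0, 0.06], 'contact_force': [1.38, -0.07, -0.19], 'grip_width': 13.82, 'finger_force': 29.99}
[-0.55  0.63  1.3  -0.    1.21  0.97]
```

```bash
python3 -m pendant '[[[0,0,0],[0,0,0.9],-1],[[0,0,0],[0,0,0.9],-1],[[0,0,0],[0,0,0.9],-1],[[0,0,0],[0,0,0.9],-1],[[0,0,0],[0,0,0.9],-1],[[0,0,0],[0,0,0.9],-1],[[0,0,0],[0,0,0.9],-1],[[0,0,0],[0,0,0.9],-1],[[0,0,0],[0,0,0.9],-1],[[0,0,0],[0,0,0.9],-1]]' && python3 -m pendant '[[[0,0,0],[0,0,0.9],-1],[[0,0,0],[0,0,0.9],-1],[[0,0,0],[0,0,0.9],-1],[[0,0,0],[0,0,0.9],-1],[[0,0,0],[0,0,0.5],-1],[[0,0,0],[0,0,0],-1],[[0,0,-0.12],[0,0,0],-1],[[0,0,-0.12],[0,0,0],-1],[[0,0,-0.12],[0,0,0],-1],[[0,0,0],[0,0,0],-1]]'
```

```text
time: 5.15
tool_pos: [583.7, -263.8, 150.0]
tcp_rot: [-3.137, -0.002, 1.144]
contact_force: [-3.4, 4.8, -0.6]
grip_width: 13.6
finger_force: 30.0
time: 5.98
tool_pos: [583.5, -263.7, 139.0]
tcp_rot: [-3.138, -0.004, 1.631]
contact_force: [-2.7, 3.7, -1.4]
grip_width: 13.8
finger_force: 30.0
```

```bash
python3 -m pendant '[[[0,0,-0.08],[0,0,0],-1],[[0,0,0],[0,0,0],-1],[[0,0,0],[0,0,0],-0.5],[[0,0,0],[0,0,0],0],[[0,0,0],[0,0,0],0],[[0,0,0],[0,0,0],0],[[0,0,0.2],[0,0,0],0],[[0,0,0.5],[0,0,0],0],[[0,0,1],[0,0,0],0],[[0,0,1],[0,0,0],0]]' && python3 -m pendant '[[[0,0,0.5],[0,0,0],0],[[0.1,1,0.5],[0,0,0],0],[[0.1,1,0],[0,0,0],0],[[0.1,1,0],[0,0,0],0],[[0.1,1,0],[0,0,0],0.5],[[0.1,1,0],[0,0,0],1],[[0.1,1,0],[0,0,0],1],[[0.1,1,0],[0,0,0],1],[[0.1,1,0],[0,0,0],1],[[0.1,1,0],[0,0,0],1]]'
python3 - <<'E'
from h import *
obs();c=cam("wrist");im=bot.capture("wrist");cv2.imwrite("pics/w2.png",im);np.save("w2.npy",c[3])
E
```

```text
time: 6.82
tool_pos: [584.3, -265.2, 218.8]
tcp_rot: [-3.14, -0.001, 1.631]
contact_force: [0.8, -1.1, 0.1]
grip_width: 45.6
finger_force: 0.0
time: 7.65
tool_pos: [611.9, 6.0, 249.2]
tcp_rot: [3.141, 0.0, 1.631]
contact_force: [0.4, -0.4, -0.3]
grip_width: 81.4
finger_force: 0.0
{'time': 7.65, 'tool_pos': [611.86, 5.96, 249.19], 'tcp_rot': [3.14, 0.0, 1.63], 'contact_force': [0.39, -0.41, -0.3], 'grip_width': 81.44, 'finger_force': 0.0}
```

View pics/w2.png

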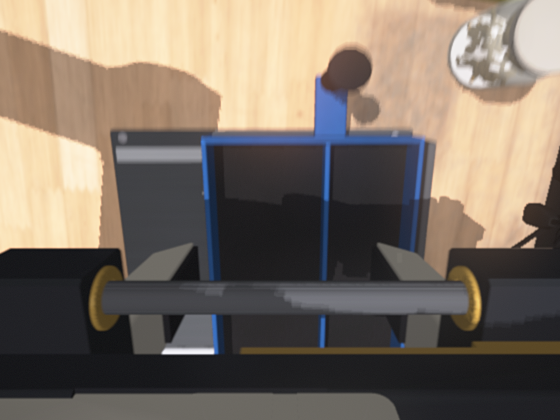

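The view shows the post cap at (350,67), the tray's left wall along row ~140 from columns 204 to 424, and the divider at column ~327.

Run:
```python
from h import *
im=cv2.imread("pics/w2.png");f,cx,cy,_=cam("wrist");c=(f,cx,cy,np.load("w2.npy"))
g=im[30:105,310:390].max(2);m=(g<60).astype(np.uint8)
k=max(cv2.findContours(m,0,1)[0],key=cv2.contourArea);e=cv2.minEnclosingCircle(k);print(e)
u,v=e[0];print("cap",plane(c,u+310,v+30,136))
for n,p,z in(("TLfront",(204,137),55),("TLback",(424,138),55),("div",(327,142),45),("div2",(323,340),45),("front2",(217,345),55)):print(n,plane(c,*p,z)[:2].round(1))
```

```text
Traceback (most recent call last):
ValueError: max() iterable argument is empty
```

Run:
```python
from h import *
im=cv2.imread("pics/w2.png");f,cx,cy,_=cam("wrist");c=(f,cx,cy,np.load("w2.npy"))
print(im[67,350],im[67,325],im.shape)
print("cap",plane(c,350,67,136))
for n,p,z in(("TLfront",(204,137),55),("TLback",(424,138),55),("div",(327,142),45),("div2",(323,340),45),("front2",(217,345),55)):print(n,plane(c,*p,z)[:2].round(1))
```

```text
[67 72 90] [175 221 250] (420, 560, 3)
cap [648.8110352 105.1610021 136.       ]
TLfront [535.6  47.2]
TLback [735.8  58.2]
div [649.   48.6]
div2 [ 663.9 -165. ]
front2 [ 549.8 -170.9]
```

```bash
python3 -m pendant '[[[0.31,0.83,0],[0,0,0],1],[[0.31,0.83,0],[0,0,0],1],[[0.31,0.83,0],[0,0,0],1],[[0.31,0.83,0],[0,0,0],1],[[0,0,-0.5],[0,0,0],1],[[0,0,-1],[0,0,0],1],[[0,0,-1],[0,0,0],1],[[0,0,-1],[0,0,0],1],[[0,0,-0.8],[0,0,0],1],[[0,0,-0.4],[0,0,0],1]]' && python3 -m pendant '[[[0,0,0],[0,0,0],-1],[[0,0,0],[0,0,0],-1],[[0,0,0],[0,0,0],-1],[[0,0,0],[0,0,0],-1],[[0,0,0],[0,0,0],-1],[[0,0,0],[0,0,0],-1],[[0,0,0],[0,0,0],-1],[[0,0,0],[0,0,0],-1],[[0,0,0],[0,0,0],-1],[[0,0,0],[0,0,0],-1]]'
```

```text
time: 8.53
tool_pos: [647.4, 103.9, 104.3]
tcp_rot: [-3.137, 0.0, 1.631]
contact_force: [-0.4, -0.6, -0.1]
grip_width: 91.6
finger_force: 0.0
time: 9.37
tool_pos: [648.9, 104.2, 107.5]
tcp_rot: [-3.142, -0.0, 1.631]
contact_force: [-2.2, -0.5, 0.2]
grip_width: 29.8
finger_force: 2.4
```

```bash
python3 -m pendant '[[[0,0,0],[0,0,0],-1],[[0,0,0],[0,0,0],-1],[[0,0,0],[0,0,0],-1],[[0,0,0],[0,0,0],-1],[[-0.1,-0.006,0],[0,0,0],-1],[[-0.2,-0.012,0],[0,0,0],-1],[[-0.4,-0.025,0],[0,0,0],-1],[[-0.5,-0.03,0],[0,0,0],-1],[[-0.5,-0.03,0],[0,0,0],-1],[[-0.5,-0.03,0],[0,0,0],-1]]' && python3 -m pendant '[[[-0.4,-0.025,0],[0,0,0],-1],[[-0.4,-0.025,0],[0,0,0],-1],[[-0.3,-0.018,0],[0,0,0],-1],[[-0.2,-0.012,0],[0,0,0],-1],[[-0.15,-0.01,0],[0,0,0],-1],[[-0.1,-0.006,0],[0,0,0],-1],[[0,0,0],[0,0,0],-1],[[0,0,0],[0,0,0],-1],[[0,0,0],[0,0,0],-1],[[0,0,0],[0,0,0],-1]]'
```

```text
time: 10.2
tool_pos: [582.4, 100.1, 107.6]
tcp_rot: [3.14, 0.0, 1.631]
contact_force: [3.2, 0.7, -0.3]
grip_width: 28.6
finger_force: 30.0
time: 11.03
tool_pos: [539.1, 97.4, 107.6]
tcp_rot: [3.136, -0.0, 1.631]
contact_force: [12.0, 1.4, -7.4]
grip_width: 28.4
finger_force: 30.0
```

```bash
python3 -m pendant '[[[0,0,0],[0,0,0],1],[[0,0,0],[0,0,0],1],[[0,0,0],[0,0,0],1],[[0,0,0],[0,0,0],1],[[0,0,0],[0,0,0],1],[[0,0,0],[0,0,0],1],[[0,0,0.5],[0,0,0],1],[[0,0,1],[0,0,0],1],[[0,0,1],[0,0,0],1],[[0,0,1],[0,0,0],1]]' && python3 -m pendant '[[[0,0.3,1],[0,0,0],1],[[0,0.6,1],[0,0,0],1],[[-0.2,1,1],[0,0,0],1],[[-0.2,1,0.5],[0,0,0],1],[[0,0,0],[0,0,0],1],[[0,0,0],[0,0,0],1],[[0,0,0],[0,0,0],1],[[0,0,0],[0,0,0],1],[[0,0,0],[0,0,0],1],[[0,0,0],[0,0,0],1]]'
python3 - <<'E'
from h import *
obs();c=cam("wrist");im=bot.capture("wrist");cv2.imwrite("pics/w3.png",im);np.save("w3.npy",c[3])
E
```

```text
time: 11.87
tool_pos: [536.0, 97.3, 213.6]
tcp_rot: [-3.141, -0.0, 1.631]
contact_force: [0.7, -0.9, 0.5]
grip_width: 89.3
finger_force: 0.0
time: 12.7
tool_pos: [524.7, 182.6, 315.9]
tcp_rot: [-3.14, 0.0, 1.629]
contact_force: [-0.1, 0.8, -0.5]
grip_width: 91.9
finger_force: 0.0
{'time': 12.7, 'tool_pos': [524.67, 182.59, 315.92], 'tcp_rot': [-3.14, 0.0, 1.63], 'contact_force': [-0.08, 0.75, -0.52], 'grip_width': 91.92, 'finger_force': 0.0}
```

View pics/w3.png

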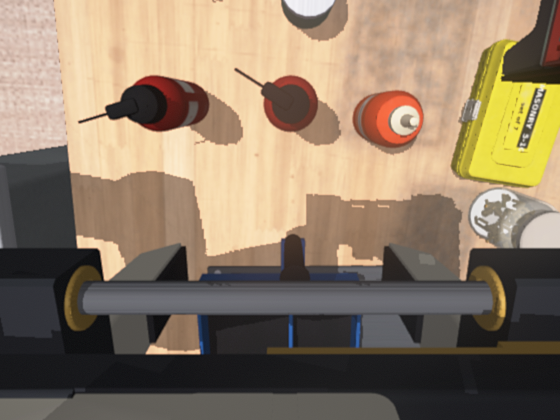

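The view shows spray A's nozzle at (150,103) with its straw pointing left, spray B's nozzle at (290,98) with its straw up-left, and the glue spout at (408,121). The tray is drawn out at the bottom of the picture.

Run:
```python
from h import *
im=cv2.imread("pics/w3.png");f,cx,cy,_=cam("wrist");c=(f,cx,cy,np.load("w3.npy"))
h=cv2.cvtColor(im,cv2.COLOR_BGR2HSV)
t=np.linspace(0,6.283,60)
for n,(u,v),z,zb,r,roi in(("A",(148,104),160,120,24.5,(100,60,235,150)),("B",(290,99),160,120,24.5,(240,60,340,150)),("G",(408,121),141,90,28,(340,80,440,160))):
    x0,y0,x1,y1=roi;s=h[y0:y1,x0:x1];m=(((s[...,0]<9)|(s[...,0]>172))&(s[...,1]>150)&(s[...,2]>50)).astype(np.uint8)
    k=max(cv2.findContours(m,0,1)[0],key=cv2.contourArea);bb=cv2.boundingRect(k);print(n,"mask",bb[0]+x0,bb[0]+x0+bb[2],bb[1]+y0,bb[1]+y0+bb[3])
    p=plane(c,u,v,z)
    for d in range(3):
        q=np.array([proj(c,(p[0]+r*np.cos(a),p[1]+r*np.sin(a),zz)) for a in t for zz in(3,zb)])
        pb=np.array([q[:,0].min(),q[:,0].max(),q[:,1].min(),q[:,1].max()])
        print("  axis",p.round(1)," pred",pb.round(0)); break
print("straw A",plane(c,80,122,160)[:2],"B",plane(c,236,69,160)[:2])
print("tin?",plane(c,308,0,62))
```

```text
A mask 134 208 76 131
  axis [412.1 250.1 160. ]  pred [137. 216.  76. 133.]
B mask 274 317 76 103
  axis [523.7 260.4 160. ]  pred [262. 317.  71. 128.]
G mask 362 423 91 147
  axis [625. 249. 141.]  pred [348. 420.  90. 148.]
straw A [357.21149385 233.08887681] B [480.82924376 280.11466544]
tin? [536.5778588  356.79004201  62.        ]
```

```bash
python3 -m pendant '[[[-0.31,0.19,-0.24],[0,0,-1],1],[[-0.31,0.19,-0.24],[0,0,-1],1],[[-0.31,0.19,-0.24],[0,0,-1],1],[[-0.31,0.19,-0.24],[0,0,-1],1],[[-0.31,0.19,-0.24],[0,0,-1],1],[[-0.31,0.19,-0.24],[0,0,-1],1],[[-0.31,0.19,-0.24],[0,0,-1],1],[[-0.31,0.19,-0.24],[0,0,-1],1],[[-0.31,0.19,-0.24],[0,0,-1],1],[[-0.31,0.19,-0.24],[0,0,-1],1]]' && python3 -m pendant '[[[-0.31,0.19,-0.24],[0,0,-1],1],[[-0.31,0.19,-0.24],[0,0,-1],1],[[0,0,0],[0,0,0],1],[[0,0,0],[0,0,0],1],[[0,0,0],[0,0,0],1],[[0,0,0],[0,0,0],1],[[0,0,0],[0,0,0],1],[[0,0,0],[0,0,0],1],[[0,0,0],[0,0,0],1],[[0,0,0],[0,0,0],1]]'
python3 - <<'E'
from h import *
o=obs();c=cam("wrist");im=bot.capture("wrist");cv2.imwrite("pics/w4.png",im)
print(o["joint_positions"].round(2) if hasattr(o["joint_positions"],"round") else o["joint_positions"])
E
```

```text
time: 13.58
tool_pos: [431.3, 240.3, 244.2]
tcp_rot: [3.141, 0.0, 0.424]
contact_force: [-0.4, 0.3, 0.3]
grip_width: 91.8
finger_force: 0.0
time: 14.42
tool_pos: [413.2, 251.8, 230.4]
tcp_rot: [3.141, -0.0, 0.191]
contact_force: [0.8, -0.2, -0.2]
grip_width: 92.3
finger_force: 0.0
{'time': 14.42, 'tool_pos': [413.19, 251.78, 230.37], 'tcp_rot': [3.14, -0.0, 0.19], 'contact_force': [0.78, -0.17, -0.24], 'grip_width': 92.3, 'finger_force': 0.0}
[ 0.39  0.28  1.65 -0.    1.21  1.77]
```

View pics/w4.png

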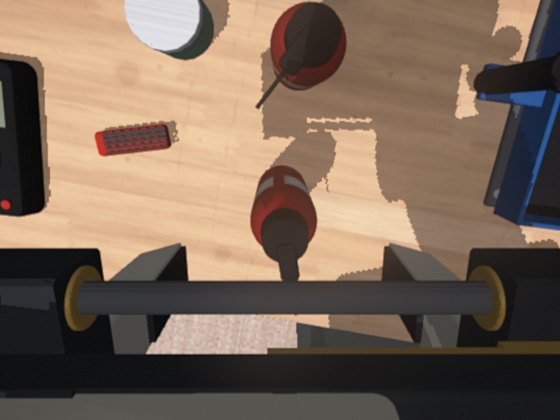

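The can is centred between the fingers at column ~284. The hex keys are at (135,139), the tin at (165,10), and spray B at (308,42). I descend and grip.

```bash
python3 -m pendant '[[[-0.05,-0.03,-0.3],[0,0,0],1],[[0,0,-0.5],[0,0,0],1],[[0,0,-0.5],[0,0,0],1],[[0,0,-0.5],[0,0,0],1],[[0,0,-0.5],[0,0,0],1],[[0,0,-0.5],[0,0,0],1],[[0,0,-0.4],[0,0,0],1],[[0,0,-0.25],[0,0,0],1],[[0,0,-0.15],[0,0,0],1],[[0,0,0],[0,0,0],0]]' && python3 -m pendant '[[[0,0,0],[0,0,0],0],[[0,0,0],[0,0,0],0],[[0,0,0],[0,0,0],-0.2],[[0,0,0],[0,0,0],-1],[[0,0,0],[0,0,0],-1],[[0,0,0],[0,0,0],-1],[[0,0,0],[0,0,0],-1],[[0,0,0],[0,0,0],-1],[[0,0,0],[0,0,0],-1],[[0,0,0],[0,0,0],-1]]'
```

```text
time: 15.3
tool_pos: [411.0, 250.8, 121.4]
tcp_rot: [3.141, 0.002, 0.191]
contact_force: [-0.8, 1.2, -0.0]
grip_width: 88.2
finger_force: 0.0
time: 16.13
tool_pos: [411.7, 251.2, 122.5]
tcp_rot: [-3.141, -0.001, 0.191]
contact_force: [-0.3, 2.3, 1.1]
grip_width: 47.2
finger_force: 30.0
```

```bash
python3 -m pendant '[[[0,0,0.3],[0,0,0],-1],[[0,0,0.6],[0,0,0],-1],[[0,0,0.8],[0,0,0],-1],[[0,0,0.8],[0,0,0],-1],[[0,0,0.8],[0,0,0],-1],[[0,0,0.8],[0,0,0],-1],[[0,0,0.8],[0,0,0],-1],[[0,0,0.5],[0,0,0],-1],[[0.1,-0.3,0.3],[0,0,0.3],-1],[[0.2,-0.5,0],[0,0,0.4],-1]]' && python3 -m pendant '[[[0.345,-0.8,0],[0,0,0.67],-1],[[0.345,-0.8,0],[0,0,0.67],-1],[[0.345,-0.8,0],[0,0,0.67],-1],[[0.345,-0.8,0],[0,0,0.67],-1],[[0.345,-0.8,0],[0,0,0.67],-1],[[0.345,-0.8,0],[0,0,0.67],-1],[[0.345,-0.8,0],[0,0,0.67],-1],[[0.345,-0.8,0],[0,0,0.67],-1],[[0.345,-0.8,0],[0,0,0.67],-1],[[0.345,-0.8,0],[0,0,0.67],-1]]'
```

```text
time: 16.97
tool_pos: [420.6, 227.6, 295.8]
tcp_rot: [-3.141, -0.003, 0.278]
contact_force: [-0.2, -0.3, -1.9]
grip_width: 47.2
finger_force: 29.9
time: 17.8
tool_pos: [523.8, -14.4, 293.3]
tcp_rot: [-3.141, 0.001, 1.083]
contact_force: [0.1, 0.6, -2.1]
grip_width: 47.2
finger_force: 29.9
```

```bash
python3 -m pendant '[[[0.305,-0.69,0],[0,0,0.57],-1],[[0.305,-0.69,0],[0,0,0.57],-1],[[0.305,-0.69,0],[0,0,0.57],-1],[[0.305,-0.69,0],[0,0,0.57],-1],[[0.305,-0.69,0],[0,0,0.57],-1],[[0.305,-0.69,0],[0,0,0.57],-1],[[0.305,-0.69,0],[0,0,0.57],-1],[[0.305,-0.69,0],[0,0,0.57],-1],[[0,0,-0.3],[0,0,0],-1],[[0,0,-0.3],[0,0,0],-1]]'
python3 - <<'E'
from h import *
o=obs();c=cam("wrist");im=bot.capture("wrist");cv2.imwrite("pics/w5.png",im);np.save("w5.npy",c[3])
E
```

```text
time: 18.63
tool_pos: [597.0, -179.7, 274.5]
tcp_rot: [-3.141, -0.0, 1.624]
contact_force: [-0.4, -0.1, -3.2]
grip_width: 47.3
finger_force: 29.9
{'time': 18.63, 'tool_pos': [596.99, -179.66, 274.5], 'tcp_rot': [-3.14, -0.0, 1.62], 'contact_force': [-0.43, -0.12, -3.23], 'grip_width': 47.35, 'finger_force': 29.95}
```

View pics/w5.png

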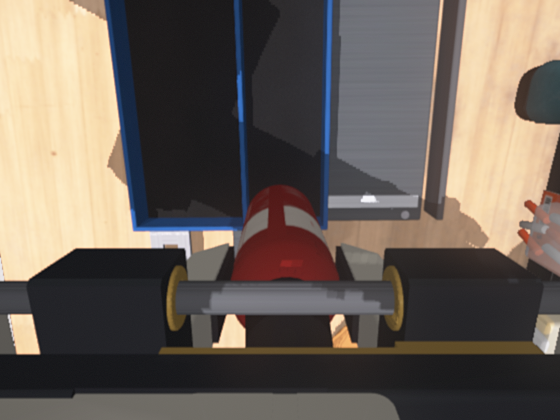

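The view shows the tray's right end at row ~225, its back wall at column ~327, the divider at column ~241, and the can over the back trough.

Run:
```python
from h import *
f,cx,cy,_=cam("wrist");c=(f,cx,cy,np.load("w5.npy"))
for n,p,z in(("back wall top",(327,5),55),("back-right",(325,225),55),("div",(243,222),45),("div far",(240,5),45),("front-right",(137,227),55)):print(n,plane(c,*p,z)[:2].round(1))
```

```text
back wall top [625.9 -17.5]
back-right [ 640.9 -223.8]
div [ 554.3 -228.2]
div far [546.8 -19.1]
front-right [ 444.6 -236.3]
```

```bash
python3 -m pendant '[[[0,0,-0.5],[0,0,0],-1],[[-0.03,0,-0.7],[0,0,0],-1],[[0,0,-0.7],[0,0,0],-1],[[0,0,-0.7],[0,0,0],-1],[[0,0,-0.7],[0,0,0],-1],[[0,0,-0.5],[0,0,0],-1],[[0,0,-0.25],[0,0,0],-1],[[0,0,-0.15],[0,0,0],-1],[[0,0,-0.1],[0,0,0],-1],[[0,0,0],[0,0,0],-1]]'
```

```text
time: 19.52
tool_pos: [596.4, -178.3, 146.6]
tcp_rot: [3.141, 0.0, 1.626]
contact_force: [-0.1, 0.2, -2.9]
grip_width: 47.1
finger_force: 29.9
```

```bash
python3 -m pendant '[[[0,0,-0.08],[0,0,0],-1],[[0,0,-0.06],[0,0,0],-1],[[0,0,0],[0,0,0],-1],[[0,0,0],[0,0,0],-0.2],[[0,0,0],[0,0,0],0.2],[[0,0,0],[0,0,0],0.5],[[0,0,0],[0,0,0],0.8],[[0,0,0],[0,0,0],0.8],[[0,0,0],[0,0,0],0.8],[[0,0,0.2],[0,0,0],0.8]]' && python3 -m pendant '[[[0,0,0.4],[0,0,0],0.8],[[0,0,0.8],[0,0,0],0.8],[[0,0,0.9],[0,0,0],0.8],[[0,0,0.9],[0,0,0],0.8],[[0,0.5,0.9],[0,0,0],0.8],[[0,1,0.2],[0,0,0],1],[[0,1,0],[0,0,0],1],[[0,1,0],[0,0,0],1],[[0,1,0],[0,0,0],1],[[0,1,0],[0,0,0],1]]'
```

```text
time: 20.35
tool_pos: [595.7, -178.4, 147.3]
tcp_rot: [-3.14, -0.001, 1.626]
contact_force: [-0.8, 0.5, -0.1]
grip_width: 80.6
finger_force: 0.0
time: 21.18
tool_pos: [596.1, -12.3, 271.9]
tcp_rot: [3.141, 0.0, 1.626]
contact_force: [0.1, -0.2, 1.2]
grip_width: 91.7
finger_force: 0.0
```

```bash
python3 -m pendant '[[[0.08,0.67,0],[0,0,-1],1],[[0.08,0.67,0],[0,0,-1],1],[[0.08,0.67,0],[0,0,-1],1],[[0.08,0.67,0],[0,0,-1],1],[[0.08,0.67,0],[0,0,-1],1],[[0.08,0.67,0],[0,0,-1],1],[[0.08,0.67,0],[0,0,-1],1],[[0.08,0.67,0],[0,0,-1],1],[[0.08,0.67,0],[0,0,-1],1],[[0.08,0.67,0],[0,0,-1],1]]' && python3 -m pendant '[[[0.08,0.67,0],[0,0,-1],1],[[0.08,0.67,0],[0,0,-1],1],[[0.08,0.67,0],[0,0,-1],1],[[0,0,-0.5],[0,0,0],1],[[0,0,-0.5],[0,0,0],1],[[0,0,-0.5],[0,0,0],1],[[0,0,0],[0,0,0],1],[[0,0,0],[0,0,0],1],[[0,0,0],[0,0,0],1],[[0,0,0],[0,0,0],1]]'
python3 - <<'E'
from h import *
o=obs();c=cam("wrist");im=bot.capture("wrist");cv2.imwrite("pics/w6.png",im);np.save("w6.npy",c[3])
E
```

```text
time: 22.02
tool_pos: [620.3, 188.4, 271.7]
tcp_rot: [3.141, -0.0, 0.42]
contact_force: [0.3, -0.1, 0.2]
grip_width: 92.0
finger_force: 0.0
time: 22.85
tool_pos: [628.1, 247.7, 227.7]
tcp_rot: [-3.141, -0.002, 0.066]
contact_force: [-0.6, 0.1, 0.7]
grip_width: 91.8
finger_force: 0.0
{'time': 22.85, 'tool_pos': [628.11, 247.71, 227.72], 'tcp_rot': [-3.14, -0.0, 0.07], 'contact_force': [-0.61, 0.13, 0.74], 'grip_width': 91.79, 'finger_force': 0.0}
```

View pics/w6.png

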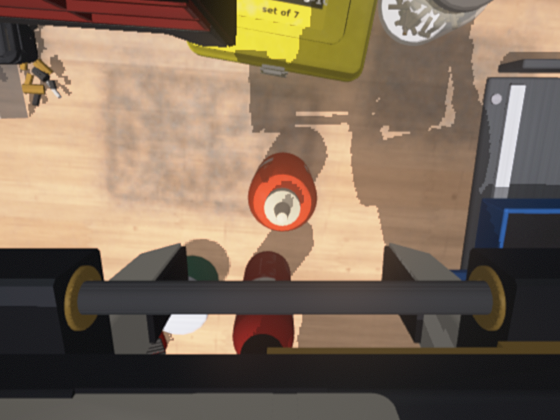

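The glue is centred at column 282, with its spout at (282,209). I descend and grip.

```bash
python3 -c "
from h import *
f,cx,cy,_=cam('wrist');c=(f,cx,cy,np.load('w6.npy'));print(plane(c,282,209,141))"
python3 -m pendant '[[[0,0,-0.4],[0,0,0],1],[[0,0,-0.6],[0,0,0],1],[[0,0,-0.7],[0,0,0],1],[[0,0,-0.7],[0,0,0],1],[[0,0,-0.7],[0,0,0],1],[[0,0,-0.6],[0,0,0],1],[[0,0,-0.4],[0,0,0],1],[[0,0,-0.3],[0,0,0],1],[[0,0,0],[0,0,0],0],[[0,0,0],[0,0,0],0]]' && python3 -m pendant '[[[0,0,0],[0,0,0],0],[[0,0,0],[0,0,0],-0.2],[[0,0,0],[0,0,0],-1],[[0,0,0],[0,0,0],-1],[[0,0,0],[0,0,0],-1],[[0,0,0],[0,0,0],-1],[[0,0,0],[0,0,0],-1],[[0,0,0],[0,0,0],-1],[[0,0,0],[0,0,0],-1],[[0,0,0],[0,0,0],-1]]'
```

```text
[635.57994223 249.31450184 141.        ]
time: 23.73
tool_pos: [627.9, 247.8, 94.7]
tcp_rot: [-3.142, -0.001, 0.066]
contact_force: [-0.4, 0.9, -0.1]
grip_width: 82.9
finger_force: 0.0
time: 24.57
tool_pos: [628.0, 247.9, 94.9]
tcp_rot: [-3.141, -0.001, 0.066]
contact_force: [0.1, 1.0, 5.2]
grip_width: 54.8
finger_force: 30.0
```

```bash
python3 -m pendant '[[[0,0,0.3],[0,0,0],-1],[[0,0,0.6],[0,0,0],-1],[[0,0,0.8],[0,0,0],-1],[[0,0,0.8],[0,0,0],-1],[[0,0,0.8],[0,0,0],-1],[[0,0,0.8],[0,0,0],-1],[[0,0,0.8],[0,0,0],-1],[[0,0,0.5],[0,0,0],-1],[[0,0,0.3],[0,0,0],-1],[[0,0,0],[0,0,0],-1]]' && python3 -m pendant '[[[-0.09,-0.8,0],[0,0,0.9],-1],[[-0.09,-0.87,0],[0,0,0.9],-1],[[-0.09,-0.87,0],[0,0,0.9],-1],[[-0.09,-0.87,0],[0,0,0.9],-1],[[-0.09,-0.87,0],[0,0,0.9],-1],[[-0.09,-0.87,0],[0,0,0.9],-1],[[-0.09,-0.87,0],[0,0,0.9],-1],[[-0.09,-0.87,0],[0,0,0.9],-1],[[-0.09,-0.87,0],[0,0,0.9],-1],[[-0.09,-0.87,0],[0,0,0.9],-1]]'
```

```text
time: 25.4
tool_pos: [627.8, 247.7, 266.7]
tcp_rot: [-3.141, -0.002, 0.066]
contact_force: [0.5, -0.1, -3.6]
grip_width: 54.4
finger_force: 30.0
time: 26.23
tool_pos: [599.3, -12.4, 263.0]
tcp_rot: [-3.138, 0.001, 1.151]
contact_force: [-0.0, -0.3, -3.1]
grip_width: 54.4
finger_force: 30.0
```

```bash
python3 -m pendant '[[[-0.05,-0.53,0],[0,0,0.79],-1],[[-0.05,-0.53,0],[0,0,0.79],-1],[[-0.05,-0.53,0],[0,0,0.79],-1],[[-0.05,-0.53,0],[0,0,0.79],-1],[[-0.05,-0.53,0],[0,0,0.79],-1],[[0,0,-0.6],[0,0,0],-1],[[0,0,-0.8],[0,0,0],-1],[[0,0,-0.8],[0,0,0],-1],[[0,0,-0.8],[0,0,0],-1],[[0,0,-0.8],[0,0,0],-1]]' && python3 -m pendant '[[[0,0,-0.6],[0,0,0],-1],[[0,0,-0.35],[0,0,0],-1],[[0,0,-0.15],[0,0,0],-1],[[0,0,-0.08],[0,0,0],-1],[[0,0,0],[0,0,0],-1],[[0,0,0],[0,0,0],-0.2],[[0,0,0],[0,0,0],0.2],[[0,0,0],[0,0,0],0.6],[[0,0,0],[0,0,0],0.8],[[0,0,0],[0,0,0],0.8]]'
```

```text
time: 27.07
tool_pos: [591.7, -90.5, 148.1]
tcp_rot: [-3.138, -0.001, 1.62]
contact_force: [0.5, 0.7, -3.1]
grip_width: 54.4
finger_force: 30.0
time: 27.9
tool_pos: [593.6, -90.9, 116.7]
tcp_rot: [3.14, 0.001, 1.62]
contact_force: [0.3, 0.1, 0.3]
grip_width: 70.8
finger_force: 0.0
```

```bash
python3 -m pendant '[[[0,0,0.3],[0,0,0],0.8],[[0,0,0.8],[0,0,0],0.8],[[0,0,0.9],[0,0,0],0.8],[[0,0,0.9],[0,0,0],0.8],[[0,0,0.9],[0,0,0],0.8],[[-0.15,0.775,0.7],[0,0,-1],1],[[-0.15,0.775,0],[0,0,-1],1],[[-0.15,0.775,0],[0,0,-1],1],[[-0.15,0.775,0],[0,0,-1],1],[[-0.15,0.775,0],[0,0,-1],1]]' && python3 -m pendant '[[[-0.15,0.775,0],[0,0,-1],1],[[-0.15,0.775,0],[0,0,-1],1],[[-0.15,0.775,0],[0,0,-1],1],[[-0.15,0.775,0],[0,0,-1],1],[[-0.15,0.775,0],[0,0,-1],1],[[-0.15,0.775,0],[0,0,-1],1],[[-0.15,0.775,0],[0,0,-1],1],[[-0.15,0.775,0],[0,0,-1],1],[[-0.15,0.775,0],[0,0,-1],1],[[-0.15,0.775,0],[0,0,-1],1]]'
python3 - <<'E'
from h import *
o=obs();c=cam("wrist");im=bot.capture("wrist");cv2.imwrite("pics/w7.png",im);np.save("w7.npy",c[3])
E
```

```text
time: 28.73
tool_pos: [570.3, 26.5, 252.0]
tcp_rot: [3.14, -0.001, 1.014]
contact_force: [-0.5, 0.2, -0.3]
grip_width: 91.7
finger_force: 0.0
time: 29.57
tool_pos: [525.3, 259.2, 251.9]
tcp_rot: [-3.141, -0.001, -0.186]
contact_force: [0.5, 0.3, 0.2]
grip_width: 91.6
finger_force: 0.0
{'time': 29.57, 'tool_pos': [525.27, 259.24, 251.9], 'tcp_rot': [-3.14, -0.0, -0.19], 'contact_force': [0.51, 0.26, 0.23], 'grip_width': 91.57, 'finger_force': 0.0}
```

View pics/w7.png

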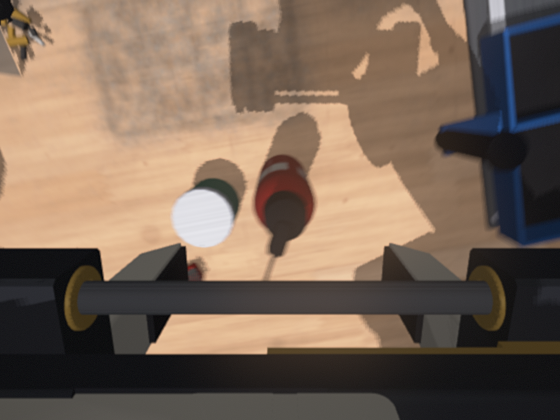

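Spray B is centred at column ~284 with its nozzle at (287,213). The tin's lid is at (205,217), below fingertip height. I descend.

```bash
python3 -c "
from h import *
f,cx,cy,_=cam('wrist');c=(f,cx,cy,np.load('w7.npy'));print(plane(c,287,211,160),plane(c,205,217,62))"
python3 -m pendant '[[[0,0,-0.4],[0,0,0],1],[[0,0,-0.6],[0,0,0],1],[[0,0,-0.7],[0,0,0],1],[[0,0,-0.7],[0,0,0],1],[[0,0,-0.7],[0,0,0],1],[[0,0,-0.6],[0,0,0],1],[[0,0,-0.35],[0,0,0],1],[[0,0,-0.25],[0,0,0],1],[[0,0,0],[0,0,0],0],[[0,0,0],[0,0,0],0]]' && python3 -m pendant '[[[0,0,0],[0,0,0],0],[[0,0,0],[0,0,0],-0.2],[[0,0,0],[0,0,0],-1],[[0,0,0],[0,0,0],-1],[[0,0,0],[0,0,0],-1],[[0,0,0],[0,0,0],-1],[[0,0,0],[0,0,0],-1],[[0,0,0],[0,0,0],-1],[[0,0,0],[0,0,0],-1],[[0,0,0],[0,0,0],-1]]'
```

```text
[529.60202874 256.11841771 160.        ] [511.22943149 338.62999923  62.        ]
time: 30.45
tool_pos: [526.0, 258.2, 122.5]
tcp_rot: [-3.141, -0.001, -0.18]
contact_force: [-0.2, 0.9, 0.3]
grip_width: 82.7
finger_force: 0.0
time: 31.28
tool_pos: [525.7, 258.2, 122.0]
tcp_rot: [-3.141, -0.001, -0.18]
contact_force: [0.1, 0.8, 3.5]
grip_width: 47.8
finger_force: 30.0
```

```bash
python3 -m pendant '[[[0,0,0.3],[0,0,0],-1],[[0,0,0.6],[0,0,0],-1],[[0,0,0.8],[0,0,0],-1],[[0,0,0.8],[0,0,0],-1],[[0,0,0.8],[0,0,0],-1],[[0,0,0.8],[0,0,0],-1],[[0,0,0.8],[0,0,0],-1],[[0,0,0.5],[0,0,0],-1],[[0,0,0.3],[0,0,0],-1],[[0.05,-0.3,0],[0,0,0.5],-1]]' && python3 -m pendant '[[[0.14,-0.55,0],[0,0,0.97],-1],[[0.14,-0.55,0],[0,0,0.97],-1],[[0.14,-0.55,0],[0,0,0.97],-1],[[0.14,-0.55,0],[0,0,0.97],-1],[[0.14,-0.55,0],[0,0,0.97],-1],[[0.14,-0.55,0],[0,0,0.97],-1],[[0.14,-0.55,0],[0,0,0.97],-1],[[0.14,-0.55,0],[0,0,0.97],-1],[[0.14,-0.55,0],[0,0,0.97],-1],[[0.14,-0.55,0],[0,0,0.97],-1]]'
```

```text
time: 32.12
tool_pos: [527.1, 250.2, 294.7]
tcp_rot: [-3.14, -0.002, -0.119]
contact_force: [0.4, -0.1, -1.9]
grip_width: 47.6
finger_force: 30.0
time: 32.95
tool_pos: [568.6, 83.2, 291.7]
tcp_rot: [-3.14, 0.001, 1.05]
contact_force: [0.1, 0.6, -2.6]
grip_width: 48.0
finger_force: 30.0
```

```bash
python3 -m pendant '[[[0.12,-0.57,0],[0,0,0.96],-1],[[0.12,-0.57,0],[0,0,0.96],-1],[[0.12,-0.57,0],[0,0,0.96],-1],[[0.12,-0.57,0],[0,0,0.96],-1],[[0.12,-0.57,0],[0,0,0.96],-1],[[0,0,-0.5],[0,0,0],-1],[[0,0,-0.8],[0,0,0],-1],[[0,0,-0.8],[0,0,0],-1],[[0,0,-0.8],[0,0,0],-1],[[0,0,-0.8],[0,0,0],-1]]' && python3 -m pendant '[[[0,0,-0.6],[0,0,0],-1],[[0,0,-0.35],[0,0,0],-1],[[0,0,-0.15],[0,0,0],-1],[[0,0,-0.1],[0,0,0],-1],[[0,0,-0.05],[0,0,0],-1],[[0,0,0],[0,0,0],-0.2],[[0,0,0],[0,0,0],0.2],[[0,0,0],[0,0,0],0.6],[[0,0,0],[0,0,0],0.8],[[0,0,0],[0,0,0],0.8]]'
```

```text
time: 33.78
tool_pos: [586.2, -1.5, 179.8]
tcp_rot: [-3.14, -0.0, 1.62]
contact_force: [0.4, -0.2, -2.5]
grip_width: 47.4
finger_force: 30.0
time: 34.62
tool_pos: [587.4, -1.5, 145.0]
tcp_rot: [3.14, 0.0, 1.62]
contact_force: [0.4, -0.1, -0.4]
grip_width: 69.8
finger_force: 0.0
```

```bash
python3 -m pendant '[[[0,0,0.3],[0,0,0],0.8],[[0,0,0.8],[0,0,0],0.8],[[0,0,0.9],[0,0,0],0.8],[[0,0,0.9],[0,0,0],0.8],[[0,0,0.9],[0,0,0],0.8],[[-0.2,0.6,0.7],[0,0,0],1],[[-0.3,0.8,0.5],[0,0,0],1],[[-0.3,0.8,0],[0,0,0],1],[[-0.3,0.8,0],[0,0,0],1],[[-0.3,0.8,0],[0,0,0],1]]' && python3 -m pendant '[[[-0.3,0.8,0],[0,0,0],1],[[-0.3,0.8,0],[0,0,0],1],[[-0.3,0.8,0],[0,0,0],1],[[-0.3,0.8,0],[0,0,0],1],[[-0.3,0.8,0],[0,0,0],1],[[-0.3,0.8,0],[0,0,0],1],[[-0.3,0.8,0],[0,0,0],1],[[-0.3,0.8,0],[0,0,0],1],[[0,0,0],[0,0,0],1],[[0,0,0],[0,0,0],1]]'
python3 - <<'E'
from h import *
o=obs();c=cam("wrist");im=bot.capture("wrist");cv2.imwrite("pics/w8.png",im);np.save("w8.npy",c[3])
s=bot.capture("scene");cv2.imwrite("pics/s8.png",cv2.resize(s[140:320,150:400],None,fx=3,fy=3))
E
```

```text
time: 35.45
tool_pos: [544.6, 113.5, 295.6]
tcp_rot: [3.14, -0.0, 1.62]
contact_force: [0.7, 0.2, -1.6]
grip_width: 91.4
finger_force: 0.0
time: 36.28
tool_pos: [472.5, 305.5, 294.9]
tcp_rot: [3.141, -0.0, 1.622]
contact_force: [-0.1, -0.2, -0.3]
grip_width: 91.8
finger_force: 0.0
{'time': 36.28, 'tool_pos': [472.51, 305.45, 294.94], 'tcp_rot': [3.14, -0.0, 1.62], 'contact_force': [-0.06, -0.23, -0.3], 'grip_width': 91.81, 'finger_force': 0.0}
```

View pics/w8.png

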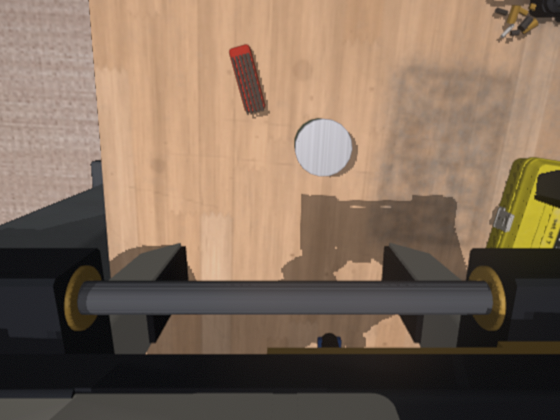

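View pics/s8.png

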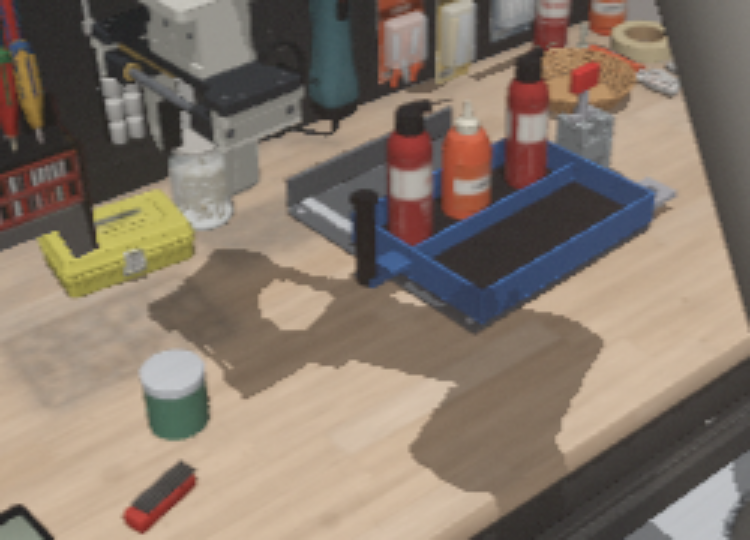

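All three tall containers stand upright in the back trough, and the pin is parked. The tin's lid is at (323,147), and the hex keys run from (240,48) to (258,112).

Run:
```python
from h import *
f,cx,cy,_=cam('wrist');c=(f,cx,cy,np.load('w8.npy'));im=cv2.imread("pics/w8.png")
print("tin",plane(c,323,147,62).round(1))
s=im[30:130,210:290].astype(int);m=(s.max(2)<95)|((s[...,2]-s[...,0]>90)&(s[...,1]<90));m=m.astype(np.uint8)
k=max(cv2.findContours(m,0,1)[0],key=cv2.contourArea);r=cv2.minAreaRect(k)
b=cv2.boxPoints(r)+[210,30];print(r,b.round(0).tolist());w=np.array([plane(c,*q,15)[:2] for q in b]);print(w.round(1),w.mean(0).round(1))
for i in range(2):
    d=w[i+1]-w[i];print(np.linalg.norm(d).round(1),np.degrees(np.arctan2(d[1],d[0])).round(1))
```

```text
tin [509.8 340.4  62. ]
((40.08921813964844, 53.20954895019531), (58.16734313964844, 14.493523597717285), 75.0685806274414) [[236.0, 57.0], [250.0, 53.0], [265.0, 109.0], [251.0, 113.0]]
[[412.9 427.5]
 [428.  432. ]
 [446.3 374.3]
 [430.7 369.5]] [429.5 400.8]
15.7 16.8
60.5 -72.4
```

```bash
python3 -m pendant '[[[-0.29,0.65,-0.9],[0,0,0.42],1],[[-0.29,0.65,-0.9],[0,0,0.42],1],[[-0.29,0.65,-0.9],[0,0,0.42],1],[[-0.29,0.65,-0.9],[0,0,0.42],1],[[-0.29,0.65,-0.9],[0,0,0.42],1],[[0,0,-0.8],[0,0,0],1],[[0,0,-0.8],[0,0,0],1],[[0,0,-0.8],[0,0,0],1],[[0,0,-0.5],[0,0,0],1],[[0,0,0],[0,0,0],1]]'
python3 - <<'E'
from h import *
o=obs();c=cam("wrist");im=bot.capture("wrist");cv2.imwrite("pics/w9.png",im);np.save("w9.npy",c[3])
E
```

```text
time: 37.22
tool_pos: [428.7, 399.7, 69.0]
tcp_rot: [-3.136, 0.002, 1.87]
contact_force: [-0.5, -0.7, -0.5]
grip_width: 91.5
finger_force: 0.0
{'time': 37.22, 'tool_pos': [428.7, 399.71, 68.96], 'tcp_rot': [-3.14, 0.0, 1.87], 'contact_force': [-0.45, -0.74, -0.53], 'grip_width': 91.51, 'finger_force': 0.0}
```

View pics/w9.png

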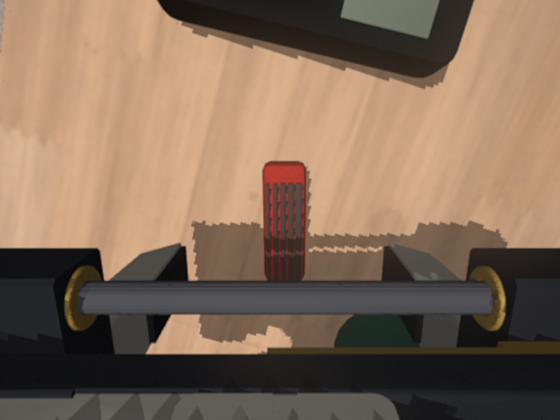

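The hex keys are centred at column 284 and aligned with the jaws. Their centre lies about 6 mm ahead, so I shift, descend and grip.

```bash
python3 -m pendant '[[[-0.05,0.17,-0.5],[0,0,0],1],[[0,0,-0.5],[0,0,0],0.5],[[0,0,-0.35],[0,0,0],0],[[0,0,-0.2],[0,0,0],0],[[0,0,-0.1],[0,0,0],0],[[0,0,0],[0,0,0],-0.2],[[0,0,0],[0,0,0],-1],[[0,0,0],[0,0,0],-1],[[0,0,0],[0,0,0],-1],[[0,0,0],[0,0,0],-1]]' && python3 -m pendant '[[[0,0,0],[0,0,0],-1],[[0,0,0],[0,0,0],-1],[[0,0,0],[0,0,0],-1],[[0,0,0],[0,0,0],-1],[[0,0,0],[0,0,0],-1],[[0,0,0],[0,0,0],-1],[[0,0,0.3],[0,0,0],-1],[[0,0,0.7],[0,0,0],-1],[[0,0,0.9],[0,0,0],-1],[[0,0,0.9],[0,0,0],-1]]'
```

```text
time: 38.1
tool_pos: [428.2, 407.3, 23.2]
tcp_rot: [3.141, -0.0, 1.872]
contact_force: [-0.5, -0.3, -0.1]
grip_width: 36.9
finger_force: 0.0
time: 38.93
tool_pos: [427.7, 406.8, 107.4]
tcp_rot: [-3.14, 0.001, 1.872]
contact_force: [0.9, 0.6, -2.0]
grip_width: 24.0
finger_force: 30.0
```

```bash
python3 -m pendant '[[[0.1,-0.3,1],[0,0,0.56],-1],[[0.11,-0.6,1],[0,0,0.56],-1],[[0.11,-0.9,1],[0,0,0.56],-1],[[0.11,-0.95,0.2],[0,0,0.56],-1],[[0.11,-0.95,0],[0,0,0.56],-1],[[0.11,-0.95,0],[0,0,0.56],-1],[[0.11,-0.95,0],[0,0,0.56],-1],[[0.11,-0.95,0],[0,0,0.56],-1],[[0.11,-0.95,0],[0,0,0.56],-1],[[0.11,-0.95,0],[0,0,0.56],-1]]' && python3 -m pendant '[[[0.11,-0.95,0],[0,0,0.56],-1],[[0.11,-0.95,0],[0,0,0.56],-1],[[0.11,-0.95,0],[0,0,0.56],-1],[[0.11,-0.95,0],[0,0,0.56],-1],[[0.11,-0.95,0],[0,0,0.56],-1],[[0.11,-0.95,0],[0,0,0.56],-1],[[0.11,-0.95,0],[0,0,0.56],-1],[[0.11,-0.95,0],[0,0,0.56],-1],[[0.11,-0.95,0],[0,0,0.56],-1],[[0.11,-0.95,0],[0,0,0.56],-1]]'
```

```text
time: 39.77
tool_pos: [460.7, 152.3, 203.1]
tcp_rot: [3.141, 0.001, 2.547]
contact_force: [0.9, -0.6, -1.5]
grip_width: 23.3
finger_force: 30.0
time: 40.6
tool_pos: [493.6, -132.9, 203.1]
tcp_rot: [-3.141, 0.0, -3.064]
contact_force: [1.3, 1.7, -1.0]
grip_width: 23.7
finger_force: 30.0
```

```bash
python3 -m pendant '[[[0.07,-0.7,0],[0,0,-0.1],-1],[[0,-0.3,-0.3],[0,0,0],-1],[[0,0,-0.8],[0,0,0],-1],[[0,0,-0.9],[0,0,0],-1],[[0,0,-0.9],[0,0,0],-1],[[0,0,-0.9],[0,0,0],-1],[[0,0,-0.7],[0,0,0],-1],[[0,0,-0.4],[0,0,0],-1],[[0,0,-0.3],[0,0,0],-1],[[0,0,-0.05],[0,0,0],-1]]' && python3 -m pendant '[[[0,0,0],[0,0,0],-1],[[0,0,0],[0,0,0],-0.6],[[0,0,0],[0,0,0],-0.2],[[0,0,0],[0,0,0],0],[[0,0,0],[0,0,0],0],[[0,0,0],[0,0,0],0],[[0,0,0.3],[0,0,0],0],[[0,0,0.8],[0,0,0],0],[[0,0,1],[0,0,0],0],[[0,0,1],[0,0,0],0]]'
```

```text
time: 41.43
tool_pos: [494.8, -160.3, 43.5]
tcp_rot: [3.14, -0.003, -3.079]
contact_force: [-0.9, 0.6, -1.0]
grip_width: 23.4
finger_force: 30.0
time: 42.27
tool_pos: [495.4, -161.1, 139.6]
tcp_rot: [3.141, -0.001, -3.079]
contact_force: [1.0, -0.1, 0.5]
grip_width: 46.0
finger_force: 0.0
```

```bash
python3 -m pendant '[[[0,0.2,1],[0,0,0],1],[[0.03,0.93,1],[0,0,0],1],[[0.03,0.93,0.5],[0,0,0],1],[[0.03,0.93,0],[0,0,0],1],[[0.03,0.93,0],[0,0,0],1],[[0.03,0.93,0],[0,0,0],1],[[0.03,0.93,0],[0,0,0],1],[[0.03,0.93,0],[0,0,0],1],[[0.03,0.93,0],[0,0,0],1],[[0.03,0.93,0],[0,0,0],1]]' && python3 -m pendant '[[[0.03,0.93,0],[0,0,0],1],[[0.03,0.93,0],[0,0,0],1],[[0.03,0.93,0],[0,0,0],1],[[0.03,0.93,0],[0,0,0],1],[[0.03,0.93,0],[0,0,0],1],[[0.03,0.93,0],[0,0,0],1],[[0.03,0.93,0],[0,0,0],1],[[0.03,0.93,0],[0,0,0],1],[[0.03,0.93,0],[0,0,0],1],[[0,0,0],[0,0,0],1]]'
python3 - <<'E'
from h import *
o=obs();c=cam("wrist");im=bot.capture("wrist");cv2.imwrite("pics/w10.png",im);np.save("w10.npy",c[3])
for k in blobs(im,(60,60,20),(95,255,200),100):
    x,y,w,h=cv2.boundingRect(k);print("green",x,y,w,h,plane(c,x+w/2,y+h/2,30).round())
m=cv2.HoughCircles(cv2.medianBlur(cv2.cvtColor(im,6),5),cv2.HOUGH_GRADIENT,1,60,param1=120,param2=25,minRadius=30,maxRadius=50)
for u,v,r in (m[0][:5] if m is not None else []):print("circ",u,v,r,plane(c,float(u),float(v),62).round(1))
E
```

```text
time: 43.1
tool_pos: [503.7, 97.1, 214.1]
tcp_rot: [3.142, 0.001, -3.079]
contact_force: [0.5, 0.3, -0.9]
grip_width: 91.5
finger_force: 0.0
time: 43.93
tool_pos: [511.3, 351.3, 213.7]
tcp_rot: [3.139, 0.001, -3.076]
contact_force: [-0.5, -0.1, 0.0]
grip_width: 91.7
finger_force: 0.0
{'time': 43.93, 'tool_pos': [511.27, 351.26, 213.69], 'tcp_rot': [3.14, 0.0, -3.08], 'contact_force': [-0.49, -0.14, 0.02], 'grip_width': 91.66, 'finger_force': 0.0}
circ 270.5 197.5 36.8 [511.9 339.3  62. ]
```

View pics/w10.png

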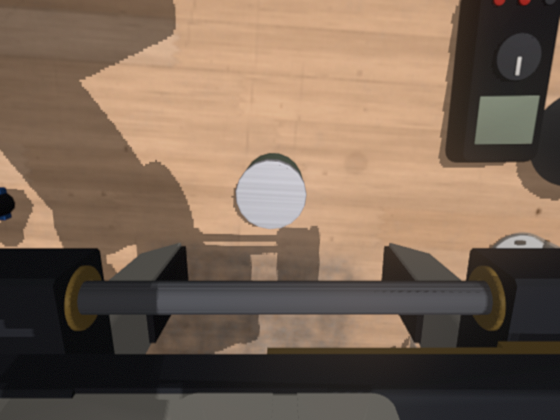

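The tin's lid is at (270,196), which is (512,339). I shift y by -12 mm, descend and grip.

```bash
python3 -m pendant '[[[0.02,-0.2,-0.5],[0,0,0],1],[[0,-0.2,-0.9],[0,0,0],1],[[0,0,-0.9],[0,0,0],1],[[0,0,-0.9],[0,0,0],1],[[0,0,-0.9],[0,0,0],1],[[0,0,-0.8],[0,0,0],1],[[0,0,-0.5],[0,0,0],1],[[0,0,-0.3],[0,0,0],1],[[0,0,-0.15],[0,0,0],0.5],[[0,0,0],[0,0,0],0]]' && python3 -m pendant '[[[0,0,0],[0,0,0],-1],[[0,0,0],[0,0,0],-1],[[0,0,0],[0,0,0],-1],[[0,0,0],[0,0,0],-1],[[0,0,0],[0,0,0],-1],[[0,0,0],[0,0,0],-1],[[0,0,0.3],[0,0,0],-1],[[0,0,0.7],[0,0,0],-1],[[0,0,0.9],[0,0,0],-1],[[0,0,0.9],[0,0,0],-1]]'
```

```text
time: 44.82
tool_pos: [512.6, 334.3, 37.6]
tcp_rot: [-3.141, -0.001, -3.08]
contact_force: [-1.0, -0.9, 0.3]
grip_width: 82.9
finger_force: 0.0
time: 45.65
tool_pos: [511.7, 334.1, 121.9]
tcp_rot: [-3.14, -0.003, -3.079]
contact_force: [-0.5, 0.1, -1.8]
grip_width: 57.7
finger_force: 30.0
```

```bash
python3 -m pendant '[[[0,-0.3,1],[0,0,0],-1],[[0,-0.7,1],[0,0,0],-1],[[-0.05,-0.87,1],[0,0,0],-1],[[-0.05,-0.87,0.6],[0,0,0],-1],[[-0.05,-0.87,0],[0,0,0],-1],[[-0.05,-0.87,0],[0,0,0],-1],[[-0.05,-0.87,0],[0,0,0],-1],[[-0.05,-0.87,0],[0,0,0],-1],[[-0.05,-0.87,0],[0,0,0],-1],[[-0.05,-0.87,0],[0,0,0],-1]]' && python3 -m pendant '[[[-0.05,-0.87,0],[0,0,0],-1],[[-0.05,-0.87,0],[0,0,0],-1],[[-0.05,-0.87,0],[0,0,0],-1],[[-0.05,-0.87,0],[0,0,0],-1],[[-0.05,-0.87,0],[0,0,0],-1],[[-0.05,-0.7,0],[0,0,0],-1],[[0,-0.3,-0.3],[0,0,0],-1],[[0,0,-0.8],[0,0,0],-1],[[0,0,-0.9],[0,0,0],-1],[[0,0,-0.9],[0,0,0],-1]]'
```

```text
time: 46.48
tool_pos: [499.7, 94.6, 229.7]
tcp_rot: [-3.141, -0.001, -3.079]
contact_force: [1.6, 0.5, -2.5]
grip_width: 57.8
finger_force: 30.0
time: 47.32
tool_pos: [491.1, -64.4, 141.6]
tcp_rot: [3.141, 0.0, -3.08]
contact_force: [0.9, 0.9, -3.3]
grip_width: 57.5
finger_force: 30.0
```

```bash
python3 -m pendant '[[[0,0,-0.8],[0,0,0],-1],[[0,0,-0.8],[0,0,0],-1],[[0,0,-0.6],[0,0,0],-1],[[0,0,-0.3],[0,0,0],-1],[[0,0,-0.15],[0,0,0],-1],[[0,0,-0.05],[0,0,0],-1],[[0,0,0],[0,0,0],-1],[[0,0,0],[0,0,0],0],[[0,0,0],[0,0,0],0.6],[[0,0,0],[0,0,0],0.7]]' && python3 -m pendant '[[[0,0,0],[0,0,0],0.7],[[0,0,0],[0,0,0],0.7],[[0,0,0.3],[0,0,0],0.7],[[0,0,0.8],[0,0,0],0.7],[[0,0,1],[0,0,0],0.7],[[0,0,1],[0,0,0],0.7],[[0,0,1],[0,0,0],0.7],[[0,0,1],[0,0,0],0.7],[[0,0.5,1],[0,0,0],0.8],[[0,1,0],[0,0,0],1]]'
python3 -c "
from h import *
o=obs();print(np.round(o['joint_positions'],2))"
```

```text
time: 48.15
tool_pos: [492.4, -64.6, 62.8]
tcp_rot: [-3.141, 0.002, -3.079]
contact_force: [-0.1, 0.7, -0.2]
grip_width: 66.3
finger_force: 0.0
time: 48.98
tool_pos: [494.3, -21.5, 251.5]
tcp_rot: [-3.138, 0.011, -3.082]
contact_force: [1.1, -0.3, 0.8]
grip_width: 85.5
finger_force: 0.0
{'time': 48.98, 'tool_pos': [494.31, -21.48, 251.46], 'tcp_rot': [-3.14, 0.01, -3.08], 'contact_force': [1.13, -0.31, 0.81], 'grip_width': 85.51, 'finger_force': 0.0}
[-0.2   0.27  1.6  -0.    1.26 -1.83]
```

```bash
python3 -m pendant '[[[0.107,0.28,0],[0,0,-0.94],1],[[0.107,0.28,0],[0,0,-0.94],1],[[0.107,0.28,0],[0,0,-0.94],1],[[0.107,0.28,0],[0,0,-0.94],1],[[0.107,0.28,0],[0,0,-0.94],1],[[0.107,0.28,0],[0,0,-0.94],1],[[0.107,0.28,0],[0,0,-0.94],1],[[0.107,0.28,0],[0,0,-0.94],1],[[0.107,0.28,0],[0,0,-0.94],1],[[0.107,0.28,0],[0,0,-0.94],1]]' && python3 -m pendant '[[[0.107,0.28,0],[0,0,-0.94],1],[[0.107,0.28,0],[0,0,-0.94],1],[[0.107,0.28,0],[0,0,-0.94],1],[[0.107,0.28,0],[0,0,-0.94],1],[[0,0,0],[0,0,0],1],[[0,0,0],[0,0,0],1],[[0,0,0],[0,0,0],1],[[0,0,0],[0,0,0],1],[[0,0,0],[0,0,0],1],[[0,0,0],[0,0,0],1]]'
```

```text
time: 49.82
tool_pos: [523.7, 65.0, 245.5]
tcp_rot: [3.141, 0.0, 2.07]
contact_force: [0.6, -0.5, -0.3]
grip_width: 91.7
finger_force: 0.0
time: 50.65
tool_pos: [536.5, 97.8, 244.8]
tcp_rot: [3.141, 0.0, 1.625]
contact_force: [-0.6, -0.4, -0.6]
grip_width: 91.8
finger_force: 0.0
```

```bash
python3 -m pendant '[[[0.08,0,-0.5],[0,0,0],1],[[0,0,-0.8],[0,0,0],1],[[0,0,-0.9],[0,0,0],1],[[0,0,-0.9],[0,0,0],1],[[0,0,-0.8],[0,0,0],1],[[0,0,-0.5],[0,0,0],1],[[0,0,-0.17],[0,0,0],1],[[0,0,0],[0,0,0],0],[[0,0,0],[0,0,0],-0.5],[[0,0,0],[0,0,0],-1]]' && python3 -m pendant '[[[0,0,0],[0,0,0],-1],[[0,0,0],[0,0,0],-1],[[0,0,0],[0,0,0],-1],[[0,0,0],[0,0,0],-1],[[0,0,0],[0,0,0],-1],[[0,0,0],[0,0,0],-1],[[0,0,0],[0,0,0],-1],[[0,0,0],[0,0,0],-1],[[0,0,0],[0,0,0],-1],[[0,0,0],[0,0,0],-1]]'
```

```text
time: 51.48
tool_pos: [539.8, 98.2, 108.9]
tcp_rot: [3.139, 0.0, 1.625]
contact_force: [-0.6, -0.6, -1.0]
grip_width: 76.2
finger_force: 0.0
time: 52.32
tool_pos: [539.2, 98.2, 107.7]
tcp_rot: [3.141, 0.0, 1.625]
contact_force: [1.6, 0.4, -0.3]
grip_width: 28.7
finger_force: 30.0
```

```bash
python3 -m pendant '[[[0.05,0.003,0],[0,0,0],-1],[[0.1,0.006,0],[0,0,0],-1],[[0.15,0.009,0],[0,0,0],-1],[[0.2,0.012,0],[0,0,0],-1],[[0.2,0.012,0],[0,0,0],-1],[[0.2,0.012,0],[0,0,0],-1],[[0.2,0.012,0],[0,0,0],-1],[[0.2,0.012,0],[0,0,0],-1],[[0.2,0.012,0],[0,0,0],-1],[[0.2,0.012,0],[0,0,0],-1]]' && python3 -m pendant '[[[0.2,0.012,0],[0,0,0],-1],[[0.2,0.012,0],[0,0,0],-1],[[0.2,0.012,0],[0,0,0],-1],[[0.2,0.012,0],[0,0,0],-1],[[0.2,0.012,0],[0,0,0],-1],[[0.2,0.012,0],[0,0,0],-1],[[0.2,0.012,0],[0,0,0],-1],[[0.2,0.012,0],[0,0,0],-1],[[0.15,0.009,0],[0,0,0],-1],[[0.1,0.006,0],[0,0,0],-1]]' && python3 -m pendant '[[[0.06,0.004,0],[0,0,0],-1],[[0.05,0.003,0],[0,0,0],-1],[[0.04,0.003,0],[0,0,0],-1],[[0.03,0,0],[0,0,0],-1],[[0,0,0],[0,0,0],-1],[[0,0,0],[0,0,0],-1],[[0,0,0],[0,0,0],-1],[[0,0,0],[0,0,0],-1],[[0,0,0],[0,0,0],-1],[[0,0,0],[0,0,0],-1]]'
```

```text
time: 53.15
tool_pos: [590.6, 101.4, 107.6]
tcp_rot: [3.141, -0.0, 1.625]
contact_force: [-3.9, 1.5, 3.1]
grip_width: 28.5
finger_force: 30.0
time: 53.98
tool_pos: [646.3, 104.8, 107.6]
tcp_rot: [3.141, -0.0, 1.625]
contact_force: [-2.2, 1.5, 3.9]
grip_width: 28.5
finger_force: 30.0
time: 54.82
tool_pos: [648.8, 104.9, 107.6]
tcp_rot: [-3.137, -0.0, 1.625]
contact_force: [-11.0, 2.2, 7.5]
grip_width: 28.7
finger_force: 30.0
```

```bash
python3 -m pendant '[[[0,0,0],[0,0,0],0],[[0,0,0],[0,0,0],1],[[0,0,0],[0,0,0],1],[[0,0,0],[0,0,0],1],[[0,0,0],[0,0,0],1],[[0,0,0.3],[0,0,0],1],[[0,0,1],[0,0,0],1],[[0,0,1],[0,0,0],1],[[0,0,1],[0,0,0],1],[[0,0,1],[0,0,0],1]]' && python3 -m pendant '[[[-0.1,-0.6,0.5],[0,0,0],1],[[-0.17,-1,0],[0,0,0],1],[[-0.17,-1,0],[0,0,0],1],[[-0.17,-1,0],[0,0,0],1],[[-0.17,-1,0],[0,0,0],1],[[-0.17,-1,0],[0,0,0],1],[[-0.17,-1,0],[0,0,0],1],[[-0.17,-1,0],[0,0,0],1],[[-0.17,-1,0],[0,0,0],1],[[-0.17,-1,0],[0,0,0],0.5]]' && python3 -m pendant '[[[-0.17,-0.9,0],[0,0,0],0.3],[[-0.17,-0.9,0],[0,0,0],0.3],[[-0.17,-0.9,0],[0,0,0],0.3],[[0,0,0],[0,0,0],0.3],[[0,0,0],[0,0,0],0.3],[[0,0,0],[0,0,0],0.3],[[0,0,0],[0,0,0],0.3],[[0,0,0],[0,0,0],0.3],[[0,0,0],[0,0,0],0.3],[[0,0,0],[0,0,0],0.3]]'
python3 - <<'E'
from h import *
o=obs();c=cam("wrist");im=bot.capture("wrist");cv2.imwrite("pics/w11.png",im);np.save("w11.npy",c[3])
for k in blobs(im,(0,130,60),(8,255,255),150)+blobs(im,(172,130,60),(180,255,255),150):
    r=cv2.minAreaRect(k);print(np.round(r[0]),np.round(r[1]),cv2.contourArea(k),plane(c,*r[0],150).round(1))
E
```

```text
time: 55.65
tool_pos: [650.8, 104.7, 238.8]
tcp_rot: [3.141, 0.0, 1.625]
contact_force: [0.2, 0.5, -0.9]
grip_width: 89.6
finger_force: 0.0
time: 56.48
tool_pos: [601.6, -184.7, 252.5]
tcp_rot: [3.141, 0.001, 1.625]
contact_force: [0.9, -0.4, -0.3]
grip_width: 88.6
finger_force: 0.0
time: 57.32
tool_pos: [586.9, -263.4, 251.8]
tcp_rot: [3.141, 0.0, 1.626]
contact_force: [0.6, -0.2, 0.1]
grip_width: 59.6
finger_force: 0.0
{'time': 57.32, 'tool_pos': [586.94, -263.36, 251.78], 'tcp_rot': [3.14, 0.0, 1.63], 'contact_force': [0.58, -0.18, 0.09], 'grip_width': 59.6, 'finger_force': 0.0}
[280. 212.] [61. 19.] 1042.0 [ 583.7 -263.1  150. ]
[398.  94.] [23. 56.] 686.0 [ 654.8 -180.2  150. ]
[459.  96.] [71. 76.] 2837.0 [ 693.7 -179.   150. ]
[310.  68.] [29. 75.] 668.0 [ 597.6 -167.7  150. ]
[444.   4.] [ 8. 43.] 225.0 [ 675.1 -127.1  150. ]
[413.  14.] [52. 19.] 489.5 [ 657.8 -133.2  150. ]
```

View pics/w11.png

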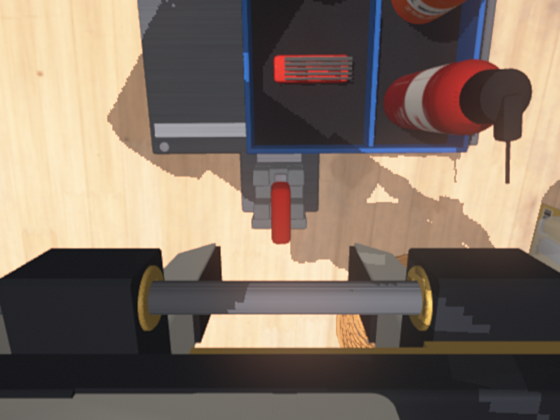

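The view shows the tray home, the hex keys in the front trough, and the parked pin's grip at (280,212). I descend onto the pin.

```bash
python3 -m pendant '[[[-0.09,0,-0.4],[0,0,0],0.3],[[0,0,-0.6],[0,0,0],0.3],[[0,0,-0.7],[0,0,0],0.3],[[0,0,-0.7],[0,0,0],0.3],[[0,0,-0.6],[0,0,0],0.3],[[0,0,-0.4],[0,0,0],0.3],[[0,0,-0.3],[0,0,0],0.3],[[0,0,-0.1],[0,0,0],0.3],[[0,0,0],[0,0,0],-1],[[0,0,0],[0,0,0],-1]]' && python3 -m pendant '[[[0,0,0],[0,0,0],-1],[[0,0,0],[0,0,0],-1],[[0,0,0],[0,0,0],-1],[[0,0,0],[0,0,0],-1],[[0,0,0],[0,0,0],-1],[[0,0,0],[0,0,0],-1],[[0,0,0],[0,0,0],-1],[[0,0,0.2],[0,0,0],-1],[[0,0,0.2],[0,0,0],-1],[[0,0,0.1],[0,0,0],-1]]'
```

```text
time: 58.2
tool_pos: [584.4, -264.3, 138.3]
tcp_rot: [3.141, 0.001, 1.625]
contact_force: [-0.2, 0.6, -1.3]
grip_width: 50.6
finger_force: 0.0
time: 59.03
tool_pos: [583.7, -264.2, 153.2]
tcp_rot: [-3.141, -0.0, 1.625]
contact_force: [-2.4, 0.5, -2.4]
grip_width: 14.0
finger_force: 30.0
```

```bash
python3 -m pendant '[[[0,0,0],[0,0,-0.9],-1],[[0,0,0],[0,0,-0.9],-1],[[0,0,0],[0,0,-0.9],-1],[[0,0,0],[0,0,-0.9],-1],[[0,0,0],[0,0,-0.9],-1],[[0,0,0],[0,0,-0.9],-1],[[0,0,0],[0,0,-0.9],-1],[[0,0,0],[0,0,-0.9],-1],[[0,0,0],[0,0,-0.9],-1],[[0,0,0],[0,0,-0.9],-1]]' && python3 -m pendant '[[[0,0,0],[0,0,-0.9],-1],[[0,0,0],[0,0,-0.9],-1],[[0,0,0],[0,0,-0.9],-1],[[0,0,0],[0,0,-0.9],-1],[[0,0,0],[0,0,-0.4],-1],[[0,0,0],[0,0,0],-1],[[0,0,-0.2],[0,0,0],-1],[[0,0,-0.2],[0,0,0],-1],[[0,0,-0.2],[0,0,0],-1],[[0,0,0],[0,0,0],-1]]'
```

```text
time: 59.87
tool_pos: [584.4, -264.2, 153.1]
tcp_rot: [3.141, -0.001, 0.539]
contact_force: [-0.1, 0.1, -1.7]
grip_width: 13.9
finger_force: 30.0
time: 60.7
tool_pos: [583.2, -263.6, 132.6]
tcp_rot: [-3.14, 0.002, 0.066]
contact_force: [-0.4, 0.4, -0.9]
grip_width: 13.9
finger_force: 30.0
```

```bash
python3 -m pendant '[[[0,0,-0.15],[0,0,0],-1],[[0,0,-0.15],[0,0,0],-1],[[0,0,-0.1],[0,0,0],-1],[[0,0,0],[0,0,0],-1],[[0,0,0],[0,0,0],-1],[[0,0,0],[0,0,0],-0.5],[[0,0,0],[0,0,0],0],[[0,0,0],[0,0,0],0.2],[[0,0,0],[0,0,0],0.2],[[0,0,0],[0,0,0],0.2]]'
```

```text
time: 61.53
tool_pos: [584.1, -264.2, 122.9]
tcp_rot: [3.141, -0.0, 0.065]
contact_force: [0.1, 1.0, -0.0]
grip_width: 42.3
finger_force: 0.0
```

```bash
python3 -m pendant '[[[0,0,0.3],[0,0,0],0.3],[[0,0,0.6],[0,0,0],0.3],[[0,0,0.8],[0,0,0],0.3],[[0,0,0.8],[0,0,0],0.3],[[0,0,0.8],[0,0,0],0.5],[[0,0,0.7],[0,0,0],0.5],[[0,0,0],[0,0,0],0.5],[[0,0,0],[0,0,0],0.5],[[0,0,0],[0,0,0],0.5],[[0,0,0],[0,0,0],0.5]]'
python3 - <<'E'
from h import *
o=obs();c=cam("wrist");im=bot.capture("wrist");s=bot.capture("scene");S=cam("scene");t=bot.capture("top")
for k in blobs(im,(0,130,60),(8,255,255),300):
    r=cv2.minAreaRect(k);print(np.round(r[0]),np.round(r[1]),np.round(r[2]),plane(c,*r[0],130).round(1))
s0=cv2.imread("pics/scene0.png")
for n,i in(("start",s0),("now",s)):
    for k in blobs(i,(0,130,80),(8,255,255),10,(325,150,365,200)):print(n,"pin",cv2.boundingRect(k))
    b=np.vstack(blobs(i,(105,130,40),(130,255,255),15,(240,160,350,240)));print(n,"tray",cv2.boundingRect(b))
T=cam("top")
for n in((584.5,-264,130),(584.5,-264,150)):print(proj(S,n).round(1),proj(c,n).round(1))
t0=cv2.imread("pics/top0.png")
for n,i in(("start",t0),("now",t)):
    b=np.vstack(blobs(i,(105,130,40),(130,255,255),15,(250,130,360,220)));print(n,"tray top",cv2.boundingRect(b))
E
```

```text
time: 62.37
tool_pos: [583.4, -263.8, 241.2]
tcp_rot: [-3.14, 0.002, 0.065]
contact_force: [-0.2, -0.2, -0.2]
grip_width: 68.7
finger_force: 0.0
{'time': 62.37, 'tool_pos': [583.4, -263.85, 241.23], 'tcp_rot': [-3.14, 0.0, 0.06], 'contact_force': [-0.18, -0.15, -0.2], 'grip_width': 68.73, 'finger_force': 0.0}
[286. 208.] [59. 18.] 90.0 [ 585.  -265.2  130. ]
[176. 153.] [74. 26.] 90.0 [ 619.2 -186.4  130. ]
[210.  53.] [32. 60.] 35.0 [ 685.4 -209.5  130. ]
[141.  37.] [ 70. 127.] 87.0 [ 691.8 -165.4  130. ]
[48. 36.] [71. 95.] 90.0 [ 689.  -105.3  130. ]
start pin (340, 166, 10, 11)
start pin (328, 150, 10, 7)
start tray (253, 174, 68, 45)
now pin (339, 166, 4, 9)
now pin (329, 150, 9, 7)
now tray (254, 184, 66, 34)
[343.3 166.8] [284.3 208.1]
[343.7 161.8] [284.2 216. ]
start tray top (262, 147, 90, 59)
now tray top (262, 147, 90, 59)
```

The pin's top is back at its starting height, the tray matches its starting outline in the top view, and the cans still show standing.

```bash
python3 -c "
from plant import bot
print(bot.close_job())"
```

```text
the job is handed in; nothing more can be done
None
```

I handed the job in at about 62 s: the glue and both sprays stand in the back trough, then the hex keys and tin went in the front trough, the tray is pushed home and the pin is down in its bore; the hand-in returned no verdict.

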